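Put the stacked lids back on the laundry jars

ROBOT

A 6-joint arm with a two-finger parallel gripper is mounted at the origin on the work surface. World frame = base frame: x ahead of the robot, y to its left, z up, the work surface at z = 0. Lengths are in m, angles in degrees, forces in N, time in s.
With the tool pointing down it reaches from about 0.375 to 0.9 m from the base axis. Payload 3.1 kg.
Tool frame: the origin (TCP) lies on the centre line of the jaws, within the pads' length; the fingertips stand 17 mm ahead of it and the grasp point (between the pads) lies 2 mm behind it; z points along the fingers, y is the line along which they close (so a half turn about z gives the same grasp; the last joint's range is limited). The gripper opens to 87 mm and grips with 3 to 60 N. Pads are 19 mm wide; open, the fingers measure 117 mm over their backs; the gripper's body (75 mm by 190 mm) begins 51 mm behind the grasp point.
Start: joints at [56.809, 30.224, 82.088, -0, 67.689, -10.227], TCP at [0.244, 0.575, 0.24] pointing down, gripper open.
Joint ranges: [-176.69, 176.69], [-43.24, 126.21], [12.49, 139.97], [-82, 262], [0, 151.66], [-163.58, 163.58]. Speed limits (degrees/s): [159.86, 159.86, 180, 180, 180, 180].

INTERFACE

Orientations are given as a 3x3 rotation matrix whose columns are the frame's x, y, z axes.
In Python, from rig import bot, imaging, finder gives the robot as it stands. The module is installed in compiled form; this text tells all that it offers.
- The arm moves only by the tool play_rows, never from a script. Its argument "motion" is a list that holds one entry, the list of rows, each a list of 6 numbers: the shift along the tool's x, y, z in a scale on which 1.0 is 0.8 m, then the turn, a rotation vector about the tool's x, y, z in parts of the range, where 1.0 means 360 degrees. In form: [[[dx, dy, dz, wx, wy, wz], ...]]. A call has 1 to 8 rows; each row is the pose to reach, as a shift and turn from the pose commanded when the call began, along the tool's axes at that moment; what a row does not reach only later rows make up. A row lasts 1/12 s, in which the tool goes at most 41.7 mm and 7.16 degrees, less where a joint would pass 70% of its speed; a pose out of reach is approached as far as the arm can. Shift and turn numbers lie between -1 and 1, and a call with a number outside is refused. A call with a gripper value outside its range is refused whole. "fingers" is the finger opening in m, from 0 to 0.087, set as the call begins (left out, the last holds). The fingers move at their own pace and stop on an object; the grip force is fixed at half the most. Time passes only in rows, so rows that repeat a pose let the fingers close. It gives the time, the measured TCP pose, the force, the opening and the grip force at its end, in the units of the state.
- bot.read_state(): the state, without advancing time (a new reading comes with each control period).
- imaging.capture(name): name is "scene" or "top" or "wrist"; returns a dict with "frame" (420x560x3 uint8, red, green, blue), "camera_matrix" (3x3 intrinsics, pixels), "R" (3x3) and "t" (3): a world point X has camera coordinates R X + t. Camera axes: x right, y down, z forward; pixel columns grow to the right and rows downward; lengths in m; the calibration is good to about 2 mm. A picture is of the moment at which its call begins. There is no depth.
- bot.hand_in(): hands the job in; it is judged then, once.
Trained networks look in the newest picture that a camera, given by its name, has taken for a name from the list of things; names that differ only in an ending like _2 or _b are one class to them, and where a whole thing is asked for, a point or a joint stands for the part that bears it (a point fixed in the world has none). Each returns a list of dicts, best first, with "confidence" (0 to 1); they miss things now and then, are a little off and sometimes report something else, mostly with a low value. They report only what shows in the picture. A call takes as long as a camera call.
- finder.recognise(camera, name): "at" ([x, y, z] in m, in world coordinates, good to about 4 mm: the middle of the surface that is visible of it).
- finder.outline_of(camera, name): "pixels" (420x560 bool, what is visible of it).
The state is a dict: "time_s": time; "joint_positions": joint angles; "qvel": joint speeds; "tau": joint torques, N m; "position": TCP position; "tcp_rot": TCP orientation; "force": force on the tool from outside, world axes, zero at the start; "moment": the same for the moment, N m; "opening": opening from 0.0 (shut) to 1.0 (fully open); "grasp_force": force on a finger pad.
Only numpy, scipy, OpenCV 4.12 (cv2) and the standard library are available. Lean on these libraries where they do the work, as an engineer would, in place of code of your own. Each camera call takes 0.05 s, during which the arm holds its last target. There are 200 camera calls.

TASK

The four laundry jars have been refilled and their lids left in one stack. Working from the top of the stack down, put each lid on the jar of its own colour, plug down in the mouth and disc flat on the rim, and let it go before you take the next. Leave the jars, the bottle and the soap dish standing where they are.

Things in the scene. Friction and masses are not known exactly. Their poses are not given: they have to be found in the camera images.
- lid_red: red plastic lid, at the start top of the stack: a flat round disc 40 mm across and 14 mm thick, with a centred plug below it, 8 mm tall and 21 mm across (tapering to 16 mm at its foot). 22 mm tall in all. Origin: centre of the plug underside, z up; the disc spans z = 8 to 22 mm. Round, so yaw does not matter; grip it across the disc.
- lid_yellow: yellow plastic lid, at the start second from the top: a flat round disc 49 mm across and 14 mm thick, with a centred plug below it, 8 mm tall and 30 mm across (tapering to 25 mm at its foot). 22 mm tall in all. Origin: centre of the plug underside, z up; the disc spans z = 8 to 22 mm. Round, so yaw does not matter; grip it across the disc.
- lid_green: green plastic lid, at the start third from the top: a flat round disc 58 mm across and 14 mm thick, with a centred plug below it, 8 mm tall and 39 mm across (tapering to 34 mm at its foot). 22 mm tall in all. Origin: centre of the plug underside, z up; the disc spans z = 8 to 22 mm. Round, so yaw does not matter; grip it across the disc.
- lid_blue: blue plastic lid, at the start bottom of the stack, standing on a dark trivet 8 mm thick: a flat round disc 67 mm across and 14 mm thick, with a centred plug below it, 8 mm tall and 48 mm across (tapering to 43 mm at its foot). 22 mm tall in all. Origin: centre of the plug underside, z up; the disc spans z = 8 to 22 mm. Round, so yaw does not matter; grip it across the disc.
- jar_red: loose white jar with a red shoulder and neck, 58 mm tall to its rim. Body 50 mm across, neck 38 mm across outside with a round mouth 28 mm wide, filled to about 11 mm below the rim. Origin: centre of its underside, z up. The red lid's plug drops into the mouth with about 3.5 mm of play all round and its disc then lies on the rim (lid origin 50 mm above jar origin).
- jar_yellow: loose white jar with a yellow shoulder and neck, 66 mm tall to its rim. Body 59 mm across, neck 47 mm across outside with a round mouth 37 mm wide, filled to about 11 mm below the rim. Origin: centre of its underside, z up. The yellow lid's plug drops into the mouth with about 3.5 mm of play all round and its disc then lies on the rim (lid origin 58 mm above jar origin).
- jar_green: loose white jar with a green shoulder and neck, 72 mm tall to its rim. Body 68 mm across, neck 56 mm across outside with a round mouth 46 mm wide, filled to about 11 mm below the rim. Origin: centre of its underside, z up. The green lid's plug drops into the mouth with about 3.5 mm of play all round and its disc then lies on the rim (lid origin 64 mm above jar origin).
- jar_blue: loose white jar with a blue shoulder and neck, 78 mm tall to its rim. Body 77 mm across, neck 65 mm across outside with a round mouth 55 mm wide, filled to about 11 mm below the rim. Origin: centre of its underside, z up. The blue lid's plug drops into the mouth with about 3.5 mm of play all round and its disc then lies on the rim (lid origin 70 mm above jar origin).
- bottle: bystander: upright white bottle with a pale blue-grey label and grey cap, 64 mm across, 140 mm tall; origin at the centre of its underside
- soap_dish: bystander: white ceramic dish 95 x 70 x 12 mm with a cream bar of soap on it, 32 mm tall in all; origin at the centre of its underside

How it is judged (in metres and radians):
On the way, in this order (a step that is already met when the one before it is completed fails the run):
1. the red lid is seated on the red jar and let go (horizontal distance between lid_red and jar_red below 0.007 m and z of lid_red in the frame of jar_red between 0.046 and 0.053 m and angle between lid_red's own z axis and vertical below 0.1 rad and contact force between the fingers and lid_red below 0.1 N), for 0.2 s.
2. the yellow lid is seated on the yellow jar and let go (horizontal distance between lid_yellow and jar_yellow below 0.007 m and z of lid_yellow in the frame of jar_yellow between 0.054 and 0.061 m and angle between lid_yellow's own z axis and vertical below 0.1 rad and contact force between the fingers and lid_yellow below 0.1 N), for 0.2 s.
3. the green lid is seated on the green jar and let go (horizontal distance between lid_green and jar_green below 0.007 m and z of lid_green in the frame of jar_green between 0.06 and 0.067 m and angle between lid_green's own z axis and vertical below 0.1 rad and contact force between the fingers and lid_green below 0.1 N), for 0.2 s.
4. the blue lid is seated on the blue jar and let go (horizontal distance between lid_blue and jar_blue below 0.007 m and z of lid_blue in the frame of jar_blue between 0.066 and 0.073 m and angle between lid_blue's own z axis and vertical below 0.1 rad and contact force between the fingers and lid_blue below 0.1 N), for 0.2 s.
At the end, for the whole second after the job is handed in: Each lid lies on the jar of its own colour, centred within 7 mm, fully down (disc within 3 mm of the rim) and level within 0.1 rad, released; all four jars upright and everything at rest (horizontal distance between lid_red and jar_red below 0.007 m and z of lid_red in the frame of jar_red between 0.046 and 0.053 m and angle between each of lid_red, jar_red, lid_yellow, jar_yellow, lid_green, jar_green, lid_blue, jar_blue's own z axis and vertical below 0.1 rad and linear speed of each of lid_red, jar_red, lid_yellow, jar_yellow, lid_green, jar_green, lid_blue, jar_blue below 0.02 m/s and horizontal distance between lid_yellow and jar_yellow below 0.007 m and z of lid_yellow in the frame of jar_yellow between 0.054 and 0.061 m and horizontal distance between lid_green and jar_green below 0.007 m and z of lid_green in the frame of jar_green between 0.06 and 0.067 m and horizontal distance between lid_blue and jar_blue below 0.007 m and z of lid_blue in the frame of jar_blue between 0.066 and 0.073 m); the robot touches nothing.
It fails at once if a jar is pushed more than 30 mm or tipped (distance of any of jar_red, jar_yellow, jar_green, jar_blue from where it was at the start of the episode above 0.03 m or angle between any of jar_red, jar_yellow, jar_green, jar_blue's own z axis and vertical above 0.35 rad).
It fails at once if the bottle or the soap dish is pushed more than 30 mm or tipped (distance of any of bottle, soap_dish from where it was at the start of the episode above 0.03 m or angle between any of bottle, soap_dish's own z axis and vertical above 0.35 rad).
It also fails if it takes over 115 s, if anything falls off the work surface, if the arm or the gripper's body presses on something with over 40 N, if the wrist force passes 120 N, or if a joint passes its speed limit or range.

## Working session

There is one attempt and no reset: what is moved stays moved. The work goes in short steps, Python scripts to look and compute and a tool call to move; the robot and the scene stay as the last step left them, time stands still between calls to the robot, and variables do not carry over. Pictures are saved under pics/ and viewed, at most 14 in all, crops included, and the job is handed in when it is done.

Besides the shell and the picture viewer there is one more tool, called after "Emit:" in YAML: its name, and indented under it one key for each argument. play_rows: Moves the arm, as the interface text tells. Its arguments: {"type":"object","properties":{"motion":{"type":"array"},"fingers":{"type":"number"}},"required":["motion"]}

```bash
mkdir -p pics; python3 - <<'E'
from rig import bot, imaging, finder
import cv2, numpy as np
s=bot.read_state(); print(s)
for c in ["scene","top"]:
    im=imaging.capture(c); cv2.imwrite(f"pics/{c}0.png",im["frame"][:,:,::-1])
    print(c,im["camera_matrix"].tolist(),np.round(im["R"],4).tolist(),np.round(im["t"],4).tolist())
    for n in ["lid_red","lid_yellow","lid_green","lid_blue","jar_red","jar_yellow","jar_green","jar_blue","bottle","soap_dish"]:
        print(n,[(np.round(d["at"],4).tolist(),round(d["confidence"],2)) for d in finder.recognise(c,n)[:2]])
E
```

```text
{'time_s': 0.0, 'joint_positions': array([ 5.68102098e+01,  3.02769416e+01,  8.21569855e+01,  5.96492418e-04,
        6.76890795e+01, -1.02278295e+01]), 'qvel': array([-0.03940451, -0.01285812,  0.03475212, -0.0043662 ,  0.01563614,
        0.014222  ]), 'tau': array([ 9.23877269e-04, -4.40032017e+01, -1.76599556e+01,  6.34270068e-02,
        5.80123113e-02, -1.58114563e-04]), 'position': array([0.2434111 , 0.57489247, 0.23858998]), 'tcp_rot': array([[-9.20762284e-01,  3.90122309e-01, -1.18328661e-03],
       [ 3.90123908e-01,  9.20760624e-01, -1.79136061e-03],
       [ 3.90673981e-04, -2.11104568e-03, -9.99997695e-01]]), 'force': array([-0.11182096, -0.675123  , -0.14867109]), 'moment': array([ 0.02487273, -0.07152957,  0.04701967]), 'grasp_force': 0.0, 'opening': 0.9988197134123082}
scene [[491.7472302746167, 0.0, 279.71982397344857], [0.0, 491.7472302746167, 201.98366041054933], [0.0, 0.0, 1.0]] [[-0.1085, 0.9941, 0.0037], [0.822, 0.0918, -0.5621], [-0.5591, -0.0579, -0.8271]] [0.0769, -0.4142, 1.3611]
lid_red [([0.4453, 0.005, 0.0974], 0.78), ([0.6542, 0.3242, 0.0119], 0.53)]
lid
[... 459 characters left out ...]
1.4392305147851], [0.0, 410.7402139544593, 211.41932627693015], [0.0, 0.0, 1.0]] [[-0.0136, -0.9999, -0.0026], [-0.9959, 0.0138, -0.0893], [0.0893, 0.0014, -0.996]] [0.0208, 0.5715, 1.0673]
lid_red [([0.4448, 0.008, 0.096], 0.73), ([0.471, 0.2467, 0.0565], 0.43)]
lid_yellow []
lid_green []
lid_blue [([0.6128, -0.3137, 0.0959], 0.68), ([0.4566, 0.0168, 0.0318], 0.41)]
jar_red [([0.6106, 0.1448, 0.0475], 0.74), ([0.4717, 0.2441, 0.0529], 0.26)]
jar_yellow [([0.4707, 0.2446, 0.055], 0.69)]
jar_green [([0.4931, -0.263, 0.0564], 0.71), ([0.642, -0.1497, 0.0639], 0.21)]
jar_blue [([0.6406, -0.148, 0.0643], 0.87)]
bottle [([0.6131, -0.3154, 0.0937], 0.91)]
soap_dish [([0.642, 0.3238, 0.012], 0.66)]
```

View pics/scene0.png

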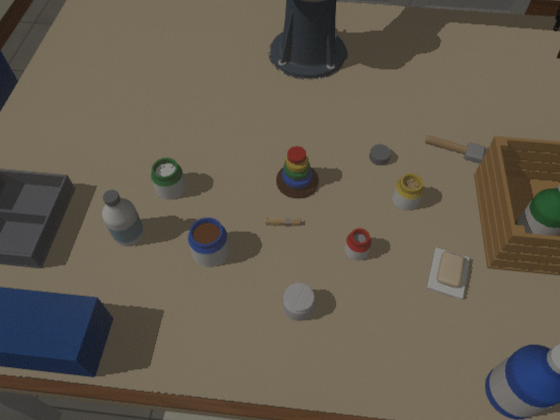

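View pics/top0.png

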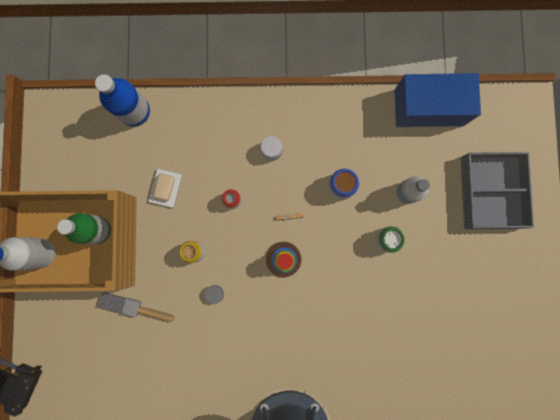

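The scene view shows the stack at about (297,170) on its dark trivet. The jars are green (168,178), blue (208,240), red (358,243) and yellow (408,190), with the bottle at (122,220) and soap at (450,270). The detections match this. Next I'll fit the positions more exactly by matching silhouettes.

```bash
cat > h.py <<'E'
from rig import bot, imaging, finder
import cv2, numpy as np
from scipy.optimize import minimize
H=dict(red=.058,yellow=.066,green=.072,blue=.078); BW=dict(red=.05,yellow=.059,green=.068,blue=.077)
D=dict(red=.04,yellow=.049,green=.058,blue=.067)
JAR={c:[(0,H[c]-.022,BW[c]/2),(H[c]-.012,H[c],BW[c]/2-.006)] for c in H}   # z0,z1,r approx profile
BASE=dict(red=.074,yellow=.052,green=.03,blue=.008)
LID={c:[(BASE[c]+.008,BASE[c]+.022,D[c]/2)] for c in H}
def proj(im,P):
    c=P@np.asarray(im["R"]).T+np.asarray(im["t"]); p=c@np.asarray(im["camera_matrix"]).T
    return p[:,:2]/p[:,2:]
A=np.linspace(0,2*np.pi,72,endpoint=False)
def ring(x,y,z,r): return np.c_[x+r*np.cos(A),y+r*np.sin(A),0*A+z]
def render(im,cyl,x,y):
    m=np.zeros((420*4,560*4),np.uint8)
    for z0,z1,r in cyl:
        p=proj(im,np.r_[ring(x,y,z0,r),ring(x,y,z1,r)])
        cv2.fillConvexPoly(m,cv2.convexHull(np.round((p+.5)*4*16).astype(np.int32)),1,shift=4)
    return cv2.resize(m.astype(np.float32),(560,420),interpolation=cv2.INTER_AREA)
def fit(im,mask,cyl,x0):
    w=cv2.GaussianBlur(mask.astype(np.float32),(0,0),1)
    f=lambda v: float(((cv2.GaussianBlur(render(im,cyl,*v),(0,0),1)-w)**2).sum())
    r=minimize(f,x0,method="Nelder-Mead",options=dict(initial_simplex=np.array(x0)+[[0,0],[.012,0],[0,.012]],xatol=1e-4))
    return r.x,r.fun/w.sum()
E
python3 - <<'E'
from h import *
import pickle
J=dict(red=(.61,.145),yellow=(.475,.246),green=(.495,-.263),blue=(.645,-.149))
out={}
for cam in ["scene","top"]:
    im=imaging.capture(cam); out[cam]=im
    for c in H:
        for k,cyl,x0 in (("jar",JAR[c],J[c]),("lid",LID[c],(.45,.01))):
            if k=="lid" and c!="red": continue
            o=finder.outline_of(cam,f"{k}_{c}")[:1]
            if not o: print(cam,k,c,"none"); continue
            out[cam,k,c]=o[0]["pixels"]
            x,e=fit(im,o[0]["pixels"],cyl,x0); print(cam,k,c,np.round(x,4),round(e,3),o[0]["pixels"].sum())
pickle.dump(out,open("v0.pkl","wb"))
E
```

```text
scene jar red [0.6054 0.1463] 0.008 671
scene lid red [0.4409 0.0051] 0.009 283
scene jar yellow none
scene jar green [ 0.491  -0.2709] 0.011 1112
scene jar blue [ 0.6403 -0.1521] 0.004 1657
top jar red [0.609  0.1479] 0.04 272
top lid red [0.4442 0.0069] 0.004 204
top jar yellow [0.4698 0.2522] 0.003 476
top jar green [ 0.4943 -0.2704] 0.029 589
top jar blue [ 0.6423 -0.1504] 0.003 779
```

The rows are not in the units I measure in: shifts go in shares of 0.8 m and turns go in shares of 360 degrees. I convert before sending: -0.435 m / 0.8 = -0.5438, -0.42 m / 0.8 = -0.525, -23 degrees / 360 = -0.0639.

Emit:
play_rows:
  motion:
    - [[-0.525, -0.5438, 0, 0, 0, -0.0639], [-0.525, -0.5438, 0, 0, 0, -0.0639], [-0.525, -0.5438, 0, 0, 0, -0.0639], [-0.525, -0.5438, 0, 0, 0, -0.0639], [-0.525, -0.5438, 0, 0, 0, -0.0639], [-0.525, -0.5438, 0, 0, 0, -0.0639], [-0.525, -0.5438, 0, 0, 0, -0.0639], [-0.525, -0.5438, 0, 0, 0, -0.0639]]

```text
time_s: 2.37
position: [0.3628, 0.2655, 0.2399]
tcp_rot: [[-1.0, -0.001, 0.001], [-0.001, 1.0, 0.0], [-0.001, 0.0, -1.0]]
force: [1.0, -0.3, -0.4]
opening: 1.001
grasp_force: 0.0
```

To row units: -0.258 m / 0.8 = -0.3225, -0.08 m / 0.8 = -0.1.

Emit:
play_rows:
  motion:
    - [[-0.1, -0.3225, 0, 0, 0, 0], [-0.1, -0.3225, 0, 0, 0, 0], [-0.1, -0.3225, 0, 0, 0, 0], [-0.1, -0.3225, 0, 0, 0, 0], [-0.1, -0.3225, 0, 0, 0, 0], [-0.1, -0.3225, 0, 0, 0, 0], [-0.1, -0.3225, 0, 0, 0, 0], [-0.1, -0.3225, 0, 0, 0, 0]]

```text
time_s: 3.03
position: [0.4452, 0.005, 0.2401]
tcp_rot: [[-1.0, 0.005, 0.004], [0.005, 1.0, -0.002], [-0.004, -0.002, -1.0]]
force: [0.2, -1.2, 0.8]
opening: 0.999
grasp_force: 0.0
```

```bash
python3 - <<'E'
from h import *
im=imaging.capture("wrist"); cv2.imwrite("pics/w0.png",im["frame"][:,:,::-1])
print(im["camera_matrix"][0],-im["R"].T@im["t"],np.round(im["R"],3), bot.read_state()["position"])
for c in H:
    o=finder.outline_of("wrist","lid_"+c)[:1]
    if o: print(c,*fit(im,o[0]["pixels"],LID[c],(.443,.007)),o[0]["confidence"],o[0]["pixels"].sum())
E
```

```text
[297.76961541   0.         285.87113107] [0.3700786  0.00485745 0.38380478] [[ 0.005  1.    -0.002]
 [ 0.961 -0.004  0.278]
 [ 0.278 -0.004 -0.961]] [0.44366149 0.00725738 0.23977362]
red [0.44288214 0.00459322] 0.016840178924016472 0.88 1234
yellow [0.44084834 0.00605927] 2.975036776399491 0.96 393
green [0.43916383 0.00662732] 3.4929943619487442 0.84 428
blue [0.44030496 0.00726641] 5.451053619384766 0.8 352
```

View pics/w0.png

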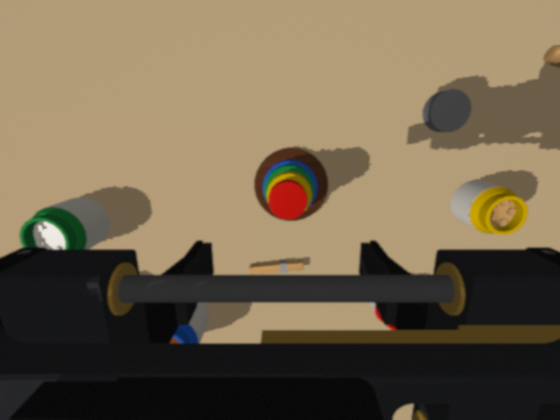

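The wrist view shows the red lid at (288,200), roughly midway between the fingers, and the fits from all three cameras agree within 2 mm. I'll go down and grip it.

To row units: 0.145 m / 0.8 = 0.1813, -0.002 m / 0.8 = -0.0025.

Emit:
play_rows:
  motion:
    - [[0.0013, -0.0025, 0.05, 0, 0, 0], [0.0013, -0.0025, 0.1, 0, 0, 0], [0.0013, -0.0025, 0.15, 0, 0, 0], [0.0013, -0.0025, 0.175, 0, 0, 0], [0.0013, -0.0025, 0.1813, 0, 0, 0], [0.0013, -0.0025, 0.1813, 0, 0, 0], [0.0013, -0.0025, 0.1813, 0, 0, 0], [0.0013, -0.0025, 0.1813, 0, 0, 0]]

```text
time_s: 3.95
position: [0.4427, 0.0075, 0.096]
tcp_rot: [[-1.0, -0.002, 0.003], [-0.002, 1.0, -0.001], [-0.003, -0.001, -1.0]]
force: [0.1, 0.9, 0.2]
opening: 1.002
grasp_force: 0.0
```

Emit:
play_rows:
  motion:
    - [[0, 0, 0, 0, 0, 0], [0, 0, 0, 0, 0, 0], [0, 0, 0, 0, 0, 0], [0, 0, 0, 0, 0, 0], [0, 0, 0, 0, 0, 0], [0, 0, 0, 0, 0, 0], [0, 0, 0, 0, 0, 0], [0, 0, 0, 0, 0, 0]]
  fingers: 0.03

```text
time_s: 4.62
position: [0.4415, 0.0072, 0.0945]
tcp_rot: [[-1.0, -0.001, -0.0], [-0.001, 1.0, 0.0], [0.0, 0.0, -1.0]]
force: [-0.4, 0.6, 0.1]
opening: 0.479
grasp_force: 0.1
```

Emit:
play_rows:
  motion:
    - [[0, 0, 0, 0, 0, 0], [0, 0, 0, 0, 0, 0], [0, 0, 0, 0, 0, 0]]

```text
time_s: 4.87
position: [0.4415, 0.0073, 0.0945]
tcp_rot: [[-1.0, -0.001, -0.0], [-0.001, 1.0, 0.0], [0.0, 0.0, -1.0]]
force: [0.6, -0.4, 0.4]
opening: 0.446
grasp_force: 30.0
```

To row units: -0.06 m / 0.8 = -0.075, -0.03 m / 0.8 = -0.0375.

Emit:
play_rows:
  motion:
    - [[0, 0, -0.0125, 0, 0, 0], [0, 0, -0.0375, 0, 0, 0], [0, 0, -0.075, 0, 0, 0], [0, 0, -0.075, 0, 0, 0]]

```text
time_s: 5.2
position: [0.444, 0.0069, 0.1579]
tcp_rot: [[-1.0, -0.001, 0.007], [-0.001, 1.0, -0.002], [-0.007, -0.002, -1.0]]
force: [0.6, -0.3, -0.3]
opening: 0.449
grasp_force: 30.0
```

Emit:
play_rows:
  motion:
    - [[-0.0375, 0.025, -0.0538, 0, 0, 0], [-0.075, 0.05, -0.0538, 0, 0, 0], [-0.2675, 0.175, -0.0538, 0, 0, 0], [-0.2675, 0.175, -0.0538, 0, 0, 0], [-0.2675, 0.175, -0.0538, 0, 0, 0], [-0.2675, 0.175, -0.0538, 0, 0, 0], [-0.2675, 0.175, -0.0538, 0, 0, 0], [-0.2675, 0.175, -0.0538, 0, 0, 0]]

```text
time_s: 5.87
position: [0.6595, 0.1503, 0.1965]
tcp_rot: [[-1.0, -0.003, 0.004], [-0.003, 1.0, 0.001], [-0.004, 0.001, -1.0]]
force: [0.8, -0.7, 0.4]
opening: 0.449
grasp_force: 30.0
```

```bash
cat >> h.py <<'E'
def look(lid,jar,x0,pic=None,n=2):
    """wrist: held lid position relative to TCP, and jar position (world); average of n pictures"""
    L=[];Jp=[];S=[]
    for i in range(n):
        im=imaging.capture("wrist"); s=bot.read_state(); p=s["position"]; S.append(p)
        if pic and i==0: cv2.imwrite(pic,im["frame"][:,:,::-1])
        if lid:
            o=finder.outline_of("wrist","lid_"+lid)
            o=[d for d in o if np.linalg.norm(fitc(im,d["pixels"],p[2])-p[:2])<.03][:1]
            if o:
                z=p[2]-.0205+.0; cyl=[(z+.008,z+.022,D[lid]/2)]
                x,e=fit(im,o[0]["pixels"],cyl,p[:2]); L.append(x-p[:2]); print("lid rel",np.round(L[-1],4),round(e,3),o[0]["confidence"])
        if jar:
            o=finder.outline_of("wrist","jar_"+jar)
            o=[d for d in o if np.linalg.norm(fitc(im,d["pixels"],.04)-x0)<.04][:1]
            if o:
                x,e=fit(im,o[0]["pixels"],JAR[jar],x0); Jp.append(x); print("jar",np.round(x,4),round(e,3),o[0]["confidence"])
    print("tcp",np.round(np.mean(S,0),4))
def fitc(im,mask,z):
    v,u=np.argwhere(mask).mean(0); K=np.asarray(im["camera_matrix"]);R=np.asarray(im["R"]);t=np.asarray(im["t"])
    d=R.T@np.linalg.solve(K,[u,v,1]); c=-R.T@t; return (c+d*(z-c[2])/d[2])[:2]
E
python3 -c "
from h import *
look('red','red',(.607,.147),'pics/w1.png')"
```

```text
lid rel [0.0042 0.0003] 0.729 0.59
jar [0.6082 0.1458] 0.004 0.63
lid rel [ 0.0011 -0.0008] 0.738 0.61
jar [0.6085 0.1457] 0.015 0.92
tcp [0.6552 0.1479 0.1963]
```

View pics/w1.png

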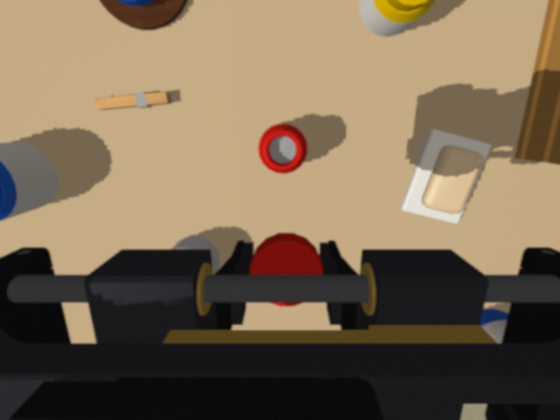

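The wrist view shows the held red lid at (286,268), partly hidden by the bar below row 275, and the red jar mouth at (283,148). I'll refit the lid using only the rows above the bar.

```bash
sed -i 's/^def fit(im,mask,cyl,x0):/def fit(im,mask,cyl,x0,rows=420):/; s/f=lambda v: float(((cv2.GaussianBlur(render(im,cyl,\*v),(0,0),1)-w)\*\*2).sum())/f=lambda v: float(((cv2.GaussianBlur(render(im,cyl,*v),(0,0),1)-w)[:rows]**2).sum())/; s/cyl,p\[:2\]); L.append/cyl,p[:2],270); L.append/' h.py
python3 -c "
from h import *
look('red','red',(.608,.146))"
```

```text
lid rel [ 0.0022 -0.0013] 0.002 0.73
lid rel [ 0.0024 -0.0013] 0.001 0.62
jar [0.6084 0.1459] 0.009 0.88
tcp [0.6547 0.1467 0.1977]
```

To row units: 0.11 m / 0.8 = 0.1375, 0.048 m / 0.8 = 0.06.

Emit:
play_rows:
  motion:
    - [[0.03, 0, 0, 0, 0, 0], [0.06, 0, 0, 0, 0, 0], [0.06, 0, 0.05, 0, 0, 0], [0.06, 0, 0.1, 0, 0, 0], [0.06, 0, 0.125, 0, 0, 0], [0.06, 0, 0.1375, 0, 0, 0], [0.06, 0, 0.1375, 0, 0, 0], [0.06, 0, 0.1375, 0, 0, 0]]

```text
time_s: 7.13
position: [0.6081, 0.1474, 0.0879]
tcp_rot: [[-1.0, -0.001, 0.001], [-0.001, 1.0, 0.0], [-0.001, 0.0, -1.0]]
force: [0.3, 0.5, -0.6]
opening: 0.445
grasp_force: 30.0
```

Emit:
play_rows:
  motion:
    - [[0, 0, 0.0038, 0, 0, 0], [0, 0, 0.0075, 0, 0, 0], [0, 0, 0.0113, 0, 0, 0], [0, 0, 0.015, 0, 0, 0], [0, 0, 0.0188, 0, 0, 0], [0, 0, 0.0194, 0, 0, 0], [0, 0, 0.0194, 0, 0, 0], [0, 0, 0.0194, 0, 0, 0]]

```text
time_s: 7.8
position: [0.6073, 0.1473, 0.0719]
tcp_rot: [[-1.0, -0.001, -0.0], [-0.001, 1.0, -0.0], [0.0, -0.0, -1.0]]
force: [0.9, 0.4, -1.6]
opening: 0.444
grasp_force: 30.0
```

Emit:
play_rows:
  motion:
    - [[0, 0, 0, 0, 0, 0], [0, 0, 0, 0, 0, 0], [0, 0, 0, 0, 0, 0], [0, 0, 0, 0, 0, 0], [0, 0, 0, 0, 0, 0]]
  fingers: 0.06

```text
time_s: 8.22
position: [0.6075, 0.1474, 0.0722]
tcp_rot: [[-1.0, -0.001, 0.0], [-0.001, 1.0, 0.0], [-0.0, 0.0, -1.0]]
force: [-0.8, 1.4, -0.3]
opening: 0.676
grasp_force: 0.0
```

To row units: -0.13 m / 0.8 = -0.1625, -0.1 m / 0.8 = -0.125.

Emit:
play_rows:
  motion:
    - [[0, 0, -0.025, 0, 0, 0], [0, 0, -0.075, 0, 0, 0], [0, 0, -0.125, 0, 0, 0], [-0.0375, 0, -0.1625, 0, 0, 0], [-0.0625, 0, -0.1625, 0, 0, 0], [-0.0625, 0, -0.1625, 0, 0, 0]]

```text
time_s: 8.72
position: [0.6635, 0.1472, 0.206]
tcp_rot: [[-1.0, -0.0, 0.013], [-0.0, 1.0, 0.0], [-0.013, 0.0, -1.0]]
force: [0.1, -0.0, 0.2]
opening: 0.69
grasp_force: 0.0
```

```bash
cat >> h.py <<'E'
def seated(c,x0,pic):
    im=imaging.capture("wrist"); cv2.imwrite(pic,cv2.resize(im["frame"][:270,:,::-1],None,fx=1.4,fy=1.4))
    z=H[c]-.008
    for k,cyl in (("lid",[(z+.008,z+.022,D[c]/2)]),("jar",JAR[c])):
        o=finder.outline_of("wrist",k+"_"+c)
        o=[d for d in o if np.linalg.norm(fitc(im,d["pixels"],.05)-x0)<.04][:1]
        if o: print(k,*fit(im,o[0]["pixels"],cyl,x0),o[0]["confidence"])
    print(bot.read_state()["position"])
E
python3 -c "
from h import *
seated('red',(.608,.147),'pics/s1.png')"
```

```text
lid [0.60931582 0.14594568] 0.015892544815477777 0.67
jar [0.60567726 0.14504088] 3.183874569028756 0.81
[0.65603276 0.14738683 0.20100379]
```

View pics/s1.png

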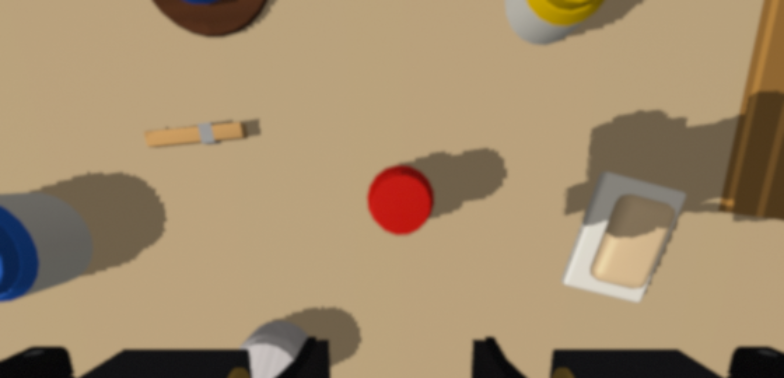

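The wrist view shows the red lid as a full, even disc at (401,200). It reads 1 mm from the jar's earlier position, so it is seated. Next is yellow.

To row units: 0.213 m / 0.8 = 0.2663, -0.14 m / 0.8 = -0.175.

Emit:
play_rows:
  motion:
    - [[0.2663, -0.175, 0, 0, 0, 0], [0.2663, -0.175, 0, 0, 0, 0], [0.2663, -0.175, 0, 0, 0, 0], [0.2663, -0.175, 0, 0, 0, 0], [0.2663, -0.175, 0, 0, 0, 0], [0.2663, -0.175, 0, 0, 0, 0], [0.2663, -0.175, 0, 0, 0, 0], [0.2663, -0.175, 0, 0, 0, 0]]
  fingers: 0.087

```text
time_s: 9.53
position: [0.4402, 0.0073, 0.2012]
tcp_rot: [[-1.0, 0.002, -0.005], [0.002, 1.0, 0.001], [0.005, 0.001, -1.0]]
force: [1.6, 0.1, -0.0]
opening: 0.998
grasp_force: 0.0
```

```bash
cat >> h.py <<'E'
def stack(c,pic=None,n=3):
    S=[]
    for i in range(n):
        im=imaging.capture("wrist"); S.append(bot.read_state()["position"])
        if pic and not i: cv2.imwrite(pic,im["frame"][:,:,::-1])
        o=finder.outline_of("wrist","lid_"+c)
        o=[d for d in o if np.linalg.norm(fitc(im,d["pixels"],BASE[c])-(.443,.006))<.04][:1]
        if o: x,e=fit(im,o[0]["pixels"],LID[c],(.443,.006)); print(np.round(x,4),round(e,3),o[0]["confidence"])
    print("tcp",np.round(np.mean(S,0),4))
E
python3 -c "
from h import *
stack('yellow')"
```

```text
[0.4428 0.0061] 0.015 0.97
[0.4433 0.006 ] 0.026 0.72
[0.443  0.0062] 0.013 0.81
tcp [0.4449 0.0075 0.2019]
```

Emit:
play_rows:
  motion:
    - [[0.0025, 0, 0.05, 0, 0, 0], [0.0025, 0, 0.1, 0, 0, 0], [0.0025, 0, 0.1375, 0, 0, 0], [0.0025, 0, 0.1563, 0, 0, 0], [0.0025, 0, 0.1613, 0, 0, 0], [0.0025, 0, 0.1613, 0, 0, 0], [0.0025, 0, 0.1613, 0, 0, 0]]

```text
time_s: 10.42
position: [0.4434, 0.0075, 0.0733]
tcp_rot: [[-1.0, -0.001, 0.001], [-0.001, 1.0, -0.0], [-0.001, -0.0, -1.0]]
force: [0.7, -0.4, 0.0]
opening: 0.997
grasp_force: 0.0
```

Emit:
play_rows:
  motion:
    - [[0, 0, 0, 0, 0, 0], [0, 0, 0, 0, 0, 0], [0, 0, 0, 0, 0, 0], [0, 0, 0, 0, 0, 0], [0, 0, 0, 0, 0, 0], [0, 0, 0, 0, 0, 0], [0, 0, 0, 0, 0, 0], [0, 0, 0, 0, 0, 0]]
  fingers: 0.038

```text
time_s: 11.08
position: [0.4426, 0.0073, 0.0732]
tcp_rot: [[-1.0, -0.001, 0.0], [-0.001, 1.0, -0.0], [-0.0, -0.0, -1.0]]
force: [0.1, 0.2, 2.2]
opening: 0.551
grasp_force: 30.0
```

Emit:
play_rows:
  motion:
    - [[0, 0, 0, 0, 0, 0]]

```text
time_s: 11.17
position: [0.4426, 0.0073, 0.0732]
tcp_rot: [[-1.0, -0.001, 0.0], [-0.001, 1.0, -0.0], [-0.0, -0.0, -1.0]]
force: [-0.3, 0.4, 2.8]
opening: 0.549
grasp_force: 30.0
```

To row units: 0.245 m / 0.8 = 0.3063, -0.127 m / 0.8 = -0.1588.

Emit:
play_rows:
  motion:
    - [[0, 0, -0.0125, 0, 0, 0], [0, 0, -0.05, 0, 0, 0], [0, 0, -0.1, 0, 0, 0], [0, 0.025, -0.1375, 0, 0, 0], [-0.0125, 0.0625, -0.1588, 0, 0, 0], [-0.0963, 0.3063, -0.1588, 0, 0, 0], [-0.0963, 0.3063, -0.1588, 0, 0, 0], [-0.0963, 0.3063, -0.1588, 0, 0, 0]]

```text
time_s: 11.83
position: [0.4933, 0.1771, 0.2007]
tcp_rot: [[-1.0, 0.0, 0.001], [0.0, 1.0, -0.0], [-0.001, -0.0, -1.0]]
force: [0.2, -1.5, -0.2]
opening: 0.55
grasp_force: 30.0
```

To row units: 0.075 m / 0.8 = 0.0938, -0.027 m / 0.8 = -0.0338.

Emit:
play_rows:
  motion:
    - [[-0.0338, 0.0938, 0, 0, 0, 0], [-0.0338, 0.0938, 0, 0, 0, 0], [-0.0338, 0.0938, 0, 0, 0, 0], [-0.0338, 0.0938, 0, 0, 0, 0]]

```text
time_s: 12.17
position: [0.5199, 0.2523, 0.1994]
tcp_rot: [[-1.0, -0.004, -0.001], [-0.004, 1.0, -0.0], [0.001, -0.0, -1.0]]
force: [-0.9, -0.8, -1.0]
opening: 0.55
grasp_force: 30.0
```

```bash
python3 -c "
from h import *
look('yellow','yellow',(.47,.251),'pics/w2.png',3)"
```

```text
lid rel [0.0021 0.0004] 0.005 0.97
jar [0.4693 0.2501] 0.011 0.66
lid rel [ 0.0007 -0.0012] 0.002 0.87
jar [0.4696 0.25  ] 0.008 0.73
lid rel [ 0.0012 -0.0013] 0.003 0.56
jar [0.4695 0.2505] 0.009 0.84
tcp [0.5194 0.2497 0.1997]
```

View pics/w2.png

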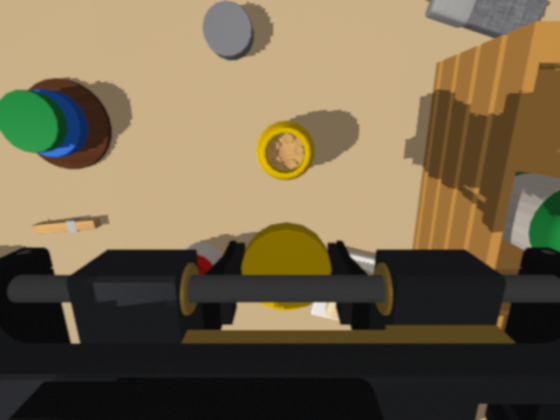

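The wrist view shows the yellow lid held at (287,262) and the yellow jar mouth at (286,150). The crate wall is well clear to the right.

To row units: 0.103 m / 0.8 = 0.1288, 0.051 m / 0.8 = 0.0638.

Emit:
play_rows:
  motion:
    - [[0.0313, 0.0013, 0, 0, 0, 0], [0.0638, 0.0013, 0, 0, 0, 0], [0.0638, 0.0013, 0.05, 0, 0, 0], [0.0638, 0.0013, 0.1, 0, 0, 0], [0.0638, 0.0013, 0.125, 0, 0, 0], [0.0638, 0.0013, 0.1288, 0, 0, 0], [0.0638, 0.0013, 0.1288, 0, 0, 0], [0.0638, 0.0013, 0.1288, 0, 0, 0]]

```text
time_s: 13.28
position: [0.4701, 0.2516, 0.0979]
tcp_rot: [[-1.0, -0.0, 0.002], [-0.0, 1.0, 0.0], [-0.002, 0.0, -1.0]]
force: [-0.2, -0.9, -0.9]
opening: 0.548
grasp_force: 30.0
```

To row units: 0.0165 m / 0.8 = 0.0206, 0.015 m / 0.8 = 0.0188.

Emit:
play_rows:
  motion:
    - [[0, 0, 0.0038, 0, 0, 0], [0, 0, 0.0075, 0, 0, 0], [0, 0, 0.0113, 0, 0, 0], [0, 0, 0.015, 0, 0, 0], [0, 0, 0.0188, 0, 0, 0], [0, 0, 0.0206, 0, 0, 0], [0, 0, 0.0206, 0, 0, 0], [0, 0, 0.0206, 0, 0, 0]]

```text
time_s: 13.95
position: [0.4689, 0.2515, 0.0804]
tcp_rot: [[-1.0, -0.001, -0.0], [-0.001, 1.0, -0.0], [0.0, -0.0, -1.0]]
force: [-0.9, 0.2, -0.3]
opening: 0.555
grasp_force: 30.0
```

Emit:
play_rows:
  motion:
    - [[0, 0, 0, 0, 0, 0], [0, 0, 0, 0, 0, 0], [0, 0, 0, 0, 0, 0], [0, 0, 0, 0, 0, 0], [0, 0, 0, 0, 0, 0]]
  fingers: 0.07

```text
time_s: 14.37
position: [0.4691, 0.2515, 0.0806]
tcp_rot: [[-1.0, -0.001, 0.0], [-0.001, 1.0, 0.0], [-0.0, 0.0, -1.0]]
force: [0.3, -0.7, 0.1]
opening: 0.781
grasp_force: 0.0
```

To row units: -0.12 m / 0.8 = -0.15, -0.1 m / 0.8 = -0.125.

Emit:
play_rows:
  motion:
    - [[0, 0, -0.025, 0, 0, 0], [0, 0, -0.075, 0, 0, 0], [0, 0, -0.125, 0, 0, 0], [-0.0375, 0, -0.15, 0, 0, 0], [-0.0625, 0, -0.15, 0, 0, 0], [-0.0625, 0, -0.15, 0, 0, 0]]

```text
time_s: 14.87
position: [0.525, 0.252, 0.2035]
tcp_rot: [[-1.0, 0.0, 0.011], [0.0, 1.0, 0.002], [-0.011, 0.002, -1.0]]
force: [0.9, -0.1, 0.4]
opening: 0.809
grasp_force: 0.0
```

```bash
python3 -c "
from h import *
seated('yellow',(.4695,.2505),'pics/s2.png')"
```

```text
lid [0.46961763 0.25020787] 0.02022373961100399 0.86
jar [0.46822835 0.25078465] 11.327635598838876 0.93
[0.51768372 0.25123434 0.19982443]
```

View pics/s2.png

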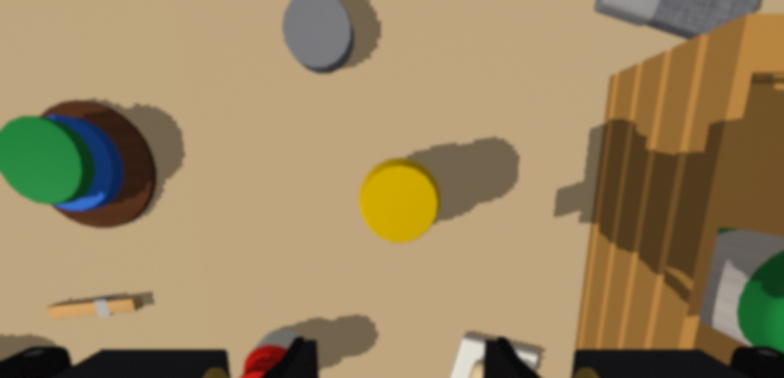

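The yellow lid sits as an even disc at (400,200), within 0.3 mm of the jar centre. Next is green.

To row units: -0.244 m / 0.8 = -0.305, 0.076 m / 0.8 = 0.095.

Emit:
play_rows:
  motion:
    - [[0.095, -0.305, 0, 0, 0, 0], [0.095, -0.305, 0, 0, 0, 0], [0.095, -0.305, 0, 0, 0, 0], [0.095, -0.305, 0, 0, 0, 0], [0.095, -0.305, 0, 0, 0, 0], [0.095, -0.305, 0, 0, 0, 0], [0.095, -0.305, 0, 0, 0, 0], [0.095, -0.305, 0, 0, 0, 0]]
  fingers: 0.087

```text
time_s: 15.68
position: [0.441, 0.0061, 0.1999]
tcp_rot: [[-1.0, 0.004, -0.003], [0.004, 1.0, 0.001], [0.003, 0.001, -1.0]]
force: [-0.5, 0.2, 0.1]
opening: 0.998
grasp_force: 0.0
```

```bash
python3 -c "
from h import *
stack('green')"
```

```text
[0.4423 0.0061] 0.005 0.84
[0.4425 0.0063] 0.012 0.77
[0.4426 0.0062] 0.006 0.56
tcp [0.4426 0.0084 0.2002]
```

To row units: 0.149 m / 0.8 = 0.1863, 0.14 m / 0.8 = 0.175.

Emit:
play_rows:
  motion:
    - [[0, 0, 0.05, 0, 0, 0], [0, 0, 0.1, 0, 0, 0], [0, 0, 0.15, 0, 0, 0], [0, 0, 0.175, 0, 0, 0], [0, 0, 0.1863, 0, 0, 0], [0, 0, 0.1863, 0, 0, 0], [0, 0, 0.1863, 0, 0, 0]]

```text
time_s: 16.57
position: [0.4436, 0.0081, 0.0517]
tcp_rot: [[-1.0, -0.002, 0.0], [-0.002, 1.0, -0.0], [-0.0, -0.0, -1.0]]
force: [-0.5, -1.2, 0.5]
opening: 1.002
grasp_force: 0.0
```

Emit:
play_rows:
  motion:
    - [[0, 0, 0, 0, 0, 0], [0, 0, 0, 0, 0, 0], [0, 0, 0, 0, 0, 0], [0, 0, 0, 0, 0, 0], [0, 0, 0, 0, 0, 0], [0, 0, 0, 0, 0, 0], [0, 0, 0, 0, 0, 0], [0, 0, 0, 0, 0, 0]]
  fingers: 0.047

```text
time_s: 17.23
position: [0.4435, 0.0074, 0.0521]
tcp_rot: [[-1.0, -0.0, 0.001], [-0.0, 1.0, -0.0], [-0.001, -0.0, -1.0]]
force: [-1.2, -0.4, 6.4]
opening: 0.658
grasp_force: 30.0
```

To row units: -0.278 m / 0.8 = -0.3475, -0.149 m / 0.8 = -0.1863.

Emit:
play_rows:
  motion:
    - [[0, 0, -0.0125, 0, 0, 0], [0, 0, -0.05, 0, 0, 0], [0, 0, -0.1, 0, 0, 0], [0, 0, -0.15, 0, 0, 0], [-0.0125, -0.025, -0.1863, 0, 0, 0], [-0.1263, -0.3475, -0.1863, 0, 0, 0], [-0.1263, -0.3475, -0.1863, 0, 0, 0], [-0.1263, -0.3475, -0.1863, 0, 0, 0]]

```text
time_s: 17.9
position: [0.4952, -0.1316, 0.2017]
tcp_rot: [[-1.0, -0.002, 0.002], [-0.002, 1.0, -0.001], [-0.002, -0.001, -1.0]]
force: [0.4, -0.1, -1.4]
opening: 0.651
grasp_force: 30.0
```

To row units: -0.139 m / 0.8 = -0.1738, -0.05 m / 0.8 = -0.0625.

Emit:
play_rows:
  motion:
    - [[-0.0625, -0.1738, 0, 0, 0, 0], [-0.0625, -0.1738, 0, 0, 0, 0], [-0.0625, -0.1738, 0, 0, 0, 0], [-0.0625, -0.1738, 0, 0, 0, 0], [-0.0625, -0.1738, 0, 0, 0, 0], [-0.0625, -0.1738, 0, 0, 0, 0]]

```text
time_s: 18.4
position: [0.5444, -0.2703, 0.1997]
tcp_rot: [[-1.0, 0.002, -0.001], [0.002, 1.0, 0.001], [0.001, 0.001, -1.0]]
force: [-0.7, -0.1, -0.9]
opening: 0.656
grasp_force: 30.0
```

```bash
python3 -c "
from h import *
look('green','green',(.494,-.271),'pics/w3.png',3)"
```

```text
lid rel [ 0.0002 -0.0027] 0.007 0.74
jar [ 0.4949 -0.271 ] 0.007 0.57
lid rel [-0.0008 -0.0009] 0.007 0.79
jar [ 0.4949 -0.271 ] 0.007 0.76
lid rel [-0.0006 -0.0008] 0.005 0.67
jar [ 0.4948 -0.271 ] 0.003 0.67
tcp [ 0.5442 -0.268   0.2002]
```

View pics/w3.png

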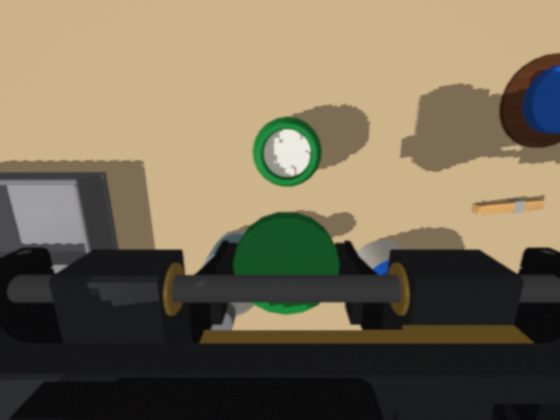

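The wrist view shows the green lid held at (286,262) and the jar mouth at (287,150), so they are lined up sideways.

To row units: 0.098 m / 0.8 = 0.1225, 0.049 m / 0.8 = 0.0613.

Emit:
play_rows:
  motion:
    - [[0.0313, -0.0019, 0, 0, 0, 0], [0.0613, -0.0019, 0, 0, 0, 0], [0.0613, -0.0019, 0.05, 0, 0, 0], [0.0613, -0.0019, 0.1, 0, 0, 0], [0.0613, -0.0019, 0.1188, 0, 0, 0], [0.0613, -0.0019, 0.1225, 0, 0, 0], [0.0613, -0.0019, 0.1225, 0, 0, 0], [0.0613, -0.0019, 0.1225, 0, 0, 0]]

```text
time_s: 19.52
position: [0.4969, -0.2713, 0.1035]
tcp_rot: [[-1.0, -0.001, 0.002], [-0.001, 1.0, -0.001], [-0.002, -0.001, -1.0]]
force: [0.4, -0.2, -0.9]
opening: 0.655
grasp_force: 30.0
```

To row units: 0.016 m / 0.8 = 0.02, 0.015 m / 0.8 = 0.0188.

Emit:
play_rows:
  motion:
    - [[0, 0, 0.0038, 0, 0, 0], [0, 0, 0.0075, 0, 0, 0], [0, 0, 0.0113, 0, 0, 0], [0, 0, 0.015, 0, 0, 0], [0, 0, 0.0188, 0, 0, 0], [0, 0, 0.02, 0, 0, 0], [0, 0, 0.02, 0, 0, 0], [0, 0, 0.02, 0, 0, 0]]

```text
time_s: 20.18
position: [0.4958, -0.2703, 0.0864]
tcp_rot: [[-1.0, -0.0, -0.0], [-0.0, 1.0, 0.001], [0.0, 0.001, -1.0]]
force: [0.4, 3.5, 0.6]
opening: 0.651
grasp_force: 30.0
```

Emit:
play_rows:
  motion:
    - [[0, 0, 0, 0, 0, 0], [0, 0, 0, 0, 0, 0], [0, 0, 0, 0, 0, 0], [0, 0, 0, 0, 0, 0], [0, 0, 0, 0, 0, 0]]
  fingers: 0.079

```text
time_s: 20.6
position: [0.496, -0.2712, 0.0866]
tcp_rot: [[-1.0, -0.001, 0.0], [-0.001, 1.0, -0.0], [-0.0, -0.0, -1.0]]
force: [-1.1, 0.6, -0.4]
opening: 0.887
grasp_force: 0.0
```

To row units: -0.114 m / 0.8 = -0.1425, -0.1 m / 0.8 = -0.125.

Emit:
play_rows:
  motion:
    - [[0, 0, -0.025, 0, 0, 0], [0, 0, -0.075, 0, 0, 0], [0, 0, -0.125, 0, 0, 0], [-0.0375, 0, -0.1425, 0, 0, 0], [-0.0625, 0, -0.1425, 0, 0, 0], [-0.0625, 0, -0.1425, 0, 0, 0]]

```text
time_s: 21.1
position: [0.5505, -0.2723, 0.2032]
tcp_rot: [[-1.0, -0.002, 0.008], [-0.002, 1.0, -0.005], [-0.008, -0.005, -1.0]]
force: [-0.6, -0.7, -0.0]
opening: 0.906
grasp_force: 0.0
```

```bash
python3 -c "
from h import *
seated('green',(.495,-.271),'pics/s3.png')"
```

```text
lid [ 0.49516911 -0.27191313] 0.017513723351388275 0.73
jar [ 0.49257499 -0.27020443] 9.121345808699324 0.83
[ 0.54477353 -0.27017986  0.19974733]
```

View pics/s3.png

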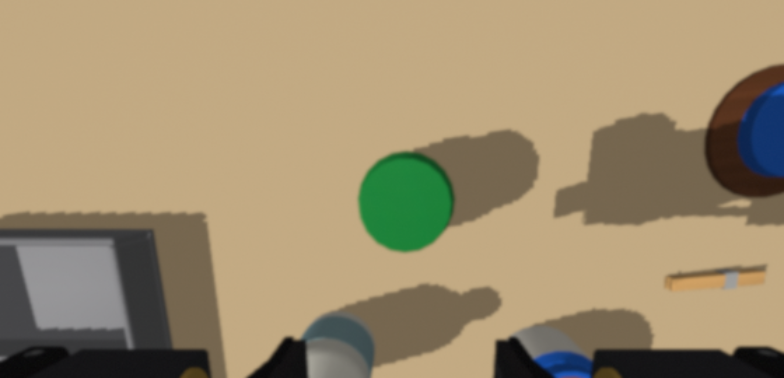

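The green lid is an even disc at (406,201), within 1 mm of the jar centre. Next is blue.

To row units: 0.278 m / 0.8 = 0.3475, 0.103 m / 0.8 = 0.1288.

Emit:
play_rows:
  motion:
    - [[0.1288, 0.3475, 0, 0, 0, 0], [0.1288, 0.3475, 0, 0, 0, 0], [0.1288, 0.3475, 0, 0, 0, 0], [0.1288, 0.3475, 0, 0, 0, 0], [0.1288, 0.3475, 0, 0, 0, 0], [0.1288, 0.3475, 0, 0, 0, 0], [0.1288, 0.3475, 0, 0, 0, 0], [0.1288, 0.3475, 0, 0, 0, 0]]
  fingers: 0.087

```text
time_s: 21.92
position: [0.4356, 0.0125, 0.1994]
tcp_rot: [[-1.0, -0.004, -0.01], [-0.004, 1.0, 0.004], [0.01, 0.004, -1.0]]
force: [-0.0, 0.4, -0.2]
opening: 1.0
grasp_force: 0.0
```

```bash
python3 -c "
from h import *
stack('blue')"
```

```text
[0.4438 0.0076] 0.012 0.9
[0.4439 0.0073] 0.007 0.87
[0.444  0.0075] 0.018 0.92
tcp [0.4411 0.0079 0.2001]
```

To row units: 0.171 m / 0.8 = 0.2138, -0.002 m / 0.8 = -0.0025.

Emit:
play_rows:
  motion:
    - [[-0.0025, 0.0013, 0.05, 0, 0, 0], [-0.0025, 0.0013, 0.1, 0, 0, 0], [-0.0025, 0.0013, 0.15, 0, 0, 0], [-0.0025, 0.0013, 0.1875, 0, 0, 0], [-0.0025, 0.0013, 0.2063, 0, 0, 0], [-0.0025, 0.0013, 0.2138, 0, 0, 0], [-0.0025, 0.0013, 0.2138, 0, 0, 0], [-0.0025, 0.0013, 0.2138, 0, 0, 0]]

```text
time_s: 22.88
position: [0.4454, 0.0072, 0.0296]
tcp_rot: [[-1.0, 0.001, 0.0], [0.001, 1.0, -0.0], [-0.0, -0.0, -1.0]]
force: [-0.6, -0.1, 0.2]
opening: 0.995
grasp_force: 0.0
```

Emit:
play_rows:
  motion:
    - [[0, 0, 0, 0, 0, 0], [0, 0, 0, 0, 0, 0], [0, 0, 0, 0, 0, 0], [0, 0, 0, 0, 0, 0], [0, 0, 0, 0, 0, 0], [0, 0, 0, 0, 0, 0], [0, 0, 0, 0, 0, 0], [0, 0, 0, 0, 0, 0]]
  fingers: 0.056

```text
time_s: 23.55
position: [0.4453, 0.0081, 0.0304]
tcp_rot: [[-1.0, -0.001, 0.002], [-0.001, 1.0, -0.0], [-0.002, -0.0, -1.0]]
force: [0.5, 1.0, 6.8]
opening: 0.757
grasp_force: 30.0
```

To row units: -0.248 m / 0.8 = -0.31, -0.159 m / 0.8 = -0.1988.

Emit:
play_rows:
  motion:
    - [[0, 0, -0.0125, 0, 0, 0], [0, 0, -0.05, 0, 0, 0], [0, 0, -0.1, 0, 0, 0], [0, 0, -0.15, 0, 0, 0], [-0.0125, -0.0125, -0.1938, 0, 0, 0], [-0.0375, -0.025, -0.2188, 0, 0, 0], [-0.31, -0.1988, -0.2188, 0, 0, 0], [-0.31, -0.1988, -0.2188, 0, 0, 0]]

```text
time_s: 24.22
position: [0.546, -0.0566, 0.2072]
tcp_rot: [[-1.0, -0.002, 0.004], [-0.002, 1.0, -0.001], [-0.004, -0.001, -1.0]]
force: [0.8, 0.6, 0.2]
opening: 0.757
grasp_force: 30.0
```

To row units: -0.147 m / 0.8 = -0.1838, -0.094 m / 0.8 = -0.1175.

Emit:
play_rows:
  motion:
    - [[-0.1838, -0.1175, 0, 0, 0, 0], [-0.1838, -0.1175, 0, 0, 0, 0], [-0.1838, -0.1175, 0, 0, 0, 0], [-0.1838, -0.1175, 0, 0, 0, 0], [-0.1838, -0.1175, 0, 0, 0, 0], [-0.1838, -0.1175, 0, 0, 0, 0], [-0.1838, -0.1175, 0, 0, 0, 0]]

```text
time_s: 24.8
position: [0.6908, -0.1499, 0.2034]
tcp_rot: [[-1.0, -0.0, -0.003], [-0.0, 1.0, 0.002], [0.003, 0.002, -1.0]]
force: [-0.1, 0.5, -0.7]
opening: 0.758
grasp_force: 30.0
```

```bash
python3 -c "
from h import *
look('blue','blue',(.642,-.151),'pics/w4.png',3)"
```

```text
lid rel [-0.0003 -0.002 ] 0.007 0.95
jar [ 0.6426 -0.1523] 0.003 0.9
lid rel [-0.0009 -0.0011] 0.007 0.83
jar [ 0.6429 -0.1521] 0.013 0.87
lid rel [-0.001 -0.001] 0.006 0.64
jar [ 0.6426 -0.1521] 0.003 0.94
tcp [ 0.6908 -0.1494  0.2045]
```

View pics/w4.png

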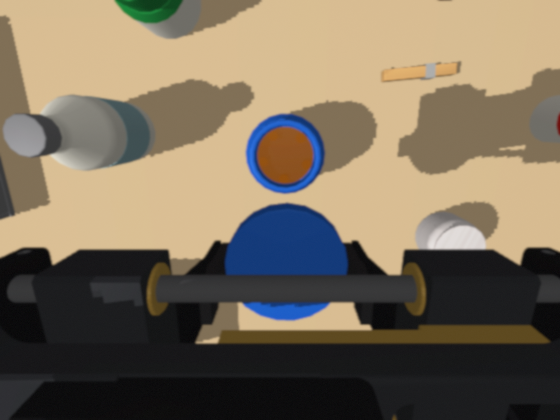

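The wrist view shows the blue lid held at (286,262) and the jar mouth at (285,153). The bottle is at (90,130), clear of the gripper.

To row units: 0.096 m / 0.8 = 0.12, 0.0475 m / 0.8 = 0.0594.

Emit:
play_rows:
  motion:
    - [[0.0313, -0.0019, 0, 0, 0, 0], [0.0594, -0.0019, 0, 0, 0, 0], [0.0594, -0.0019, 0.05, 0, 0, 0], [0.0594, -0.0019, 0.1, 0, 0, 0], [0.0594, -0.0019, 0.1163, 0, 0, 0], [0.0594, -0.0019, 0.12, 0, 0, 0], [0.0594, -0.0019, 0.12, 0, 0, 0], [0.0594, -0.0019, 0.12, 0, 0, 0]]

```text
time_s: 25.92
position: [0.6462, -0.1526, 0.1101]
tcp_rot: [[-1.0, -0.001, 0.003], [-0.001, 1.0, -0.001], [-0.003, -0.001, -1.0]]
force: [-1.0, -0.1, -0.0]
opening: 0.755
grasp_force: 30.0
```

To row units: 0.016 m / 0.8 = 0.02, 0.003 m / 0.8 = 0.0038.

Emit:
play_rows:
  motion:
    - [[0, 0, 0.0038, 0, 0, 0], [0, 0, 0.0075, 0, 0, 0], [0, 0, 0.0113, 0, 0, 0], [0, 0, 0.015, 0, 0, 0], [0, 0, 0.0188, 0, 0, 0], [0, 0, 0.02, 0, 0, 0], [0, 0, 0.02, 0, 0, 0], [0, 0, 0.02, 0, 0, 0]]

```text
time_s: 26.58
position: [0.6451, -0.1522, 0.0945]
tcp_rot: [[-1.0, -0.001, 0.001], [-0.001, 1.0, -0.0], [-0.001, -0.0, -1.0]]
force: [-2.4, -0.8, 9.4]
opening: 0.757
grasp_force: 34.4
```

There is contact 2 mm earlier than expected, with a force pushing toward −X. I'll nudge the lid 2 mm that way before releasing.

To row units: 0.002 m / 0.8 = 0.0025, -0.001 m / 0.8 = -0.0013.

Emit:
play_rows:
  motion:
    - [[0.0013, 0, -0.0013, 0, 0, 0], [0.0025, 0, -0.0013, 0, 0, 0], [0.0025, 0, 0, 0, 0, 0], [0.0025, 0, 0, 0, 0, 0], [0.0025, 0, 0, 0, 0, 0]]

```text
time_s: 27.0
position: [0.6446, -0.1522, 0.0946]
tcp_rot: [[-1.0, 0.0, 0.005], [0.0, 1.0, -0.001], [-0.005, -0.001, -1.0]]
force: [-0.0, 1.5, 9.0]
opening: 0.754
grasp_force: 34.2
```

To row units: -0.0015 m / 0.8 = -0.0019, -0.001 m / 0.8 = -0.0013.

Emit:
play_rows:
  motion:
    - [[0, 0, -0.0013, 0, 0, 0], [0, 0, -0.0019, 0, 0, 0], [0, 0, -0.0019, 0, 0, 0], [0, 0, -0.0019, 0, 0, 0]]

```text
time_s: 27.33
position: [0.6443, -0.1523, 0.0949]
tcp_rot: [[-1.0, 0.0, 0.004], [-0.0, 1.0, -0.001], [-0.004, -0.001, -1.0]]
force: [4.0, 1.4, 5.1]
opening: 0.758
grasp_force: 32.5
```

```bash
python3 -c "
from h import *
im=imaging.capture('wrist'); cv2.imwrite('pics/w5.png',cv2.resize(im['frame'][150:345,170:410,::-1],None,fx=3,fy=3))
im=imaging.capture('scene'); f=im['frame'][190:290,150:270,::-1]; cv2.imwrite('pics/sc5.png',cv2.resize(f,None,fx=5,fy=5,interpolation=cv2.INTER_CUBIC))
S=bot.read_state(); print(S['position'],S['force'],S['moment'])"
```

```text
[ 0.64432946 -0.15224933  0.09492096] [3.04823045 0.49192759 6.41685891] [ 0.45562724 -0.61477099 -0.0945573 ]
```

View pics/sc5.png

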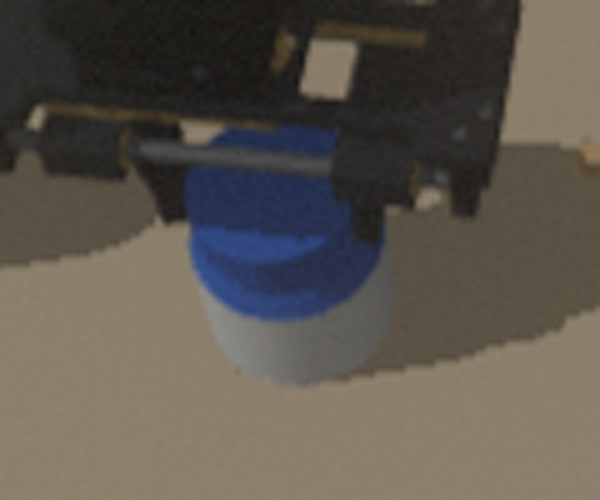

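The scene crop shows the blue disc down on the neck and centred, so I'll release.

Emit:
play_rows:
  motion:
    - [[0, 0, 0, 0, 0, 0], [0, 0, 0, 0, 0, 0], [0, 0, 0, 0, 0, 0], [0, 0, 0, 0, 0, 0], [0, 0, 0, 0, 0, 0]]
  fingers: 0.087

```text
time_s: 27.85
position: [0.6411, -0.1516, 0.0928]
tcp_rot: [[-1.0, -0.001, -0.004], [-0.001, 1.0, 0.001], [0.004, 0.001, -1.0]]
force: [0.8, 0.8, 0.3]
opening: 0.981
grasp_force: 0.0
```

To row units: -0.115 m / 0.8 = -0.1438, -0.1 m / 0.8 = -0.125.

Emit:
play_rows:
  motion:
    - [[0, 0, -0.025, 0, 0, 0], [0, 0, -0.075, 0, 0, 0], [0, 0, -0.125, 0, 0, 0], [-0.0375, 0, -0.1438, 0, 0, 0], [-0.0625, 0, -0.1438, 0, 0, 0], [-0.0625, 0, -0.1438, 0, 0, 0]]

```text
time_s: 28.35
position: [0.6966, -0.1525, 0.211]
tcp_rot: [[-1.0, -0.002, 0.007], [-0.002, 1.0, -0.002], [-0.007, -0.002, -1.0]]
force: [0.1, -0.7, -1.0]
opening: 0.998
grasp_force: 0.0
```

```bash
python3 -c "
from h import *
seated('blue',(.6427,-.152),'pics/s4.png')"
```

```text
lid [ 0.64328274 -0.15399466] 0.007043961608676615 0.87
jar [ 0.64124638 -0.15088912] 9.752967418323864 0.82
[ 0.69103151 -0.15145516  0.20739756]
```

View pics/s4.png

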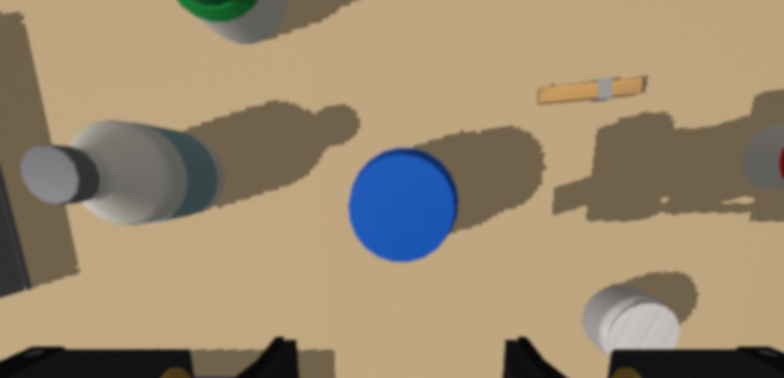

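To row units: 0.22 m / 0.8 = 0.275, 0.15 m / 0.8 = 0.1875.

Emit:
play_rows:
  motion:
    - [[0.125, 0.0625, -0.0625, 0, 0, 0], [0.275, 0.1875, -0.0625, 0, 0, 0], [0.275, 0.1875, -0.0625, 0, 0, 0], [0.275, 0.1875, -0.0625, 0, 0, 0], [0.275, 0.1875, -0.0625, 0, 0, 0], [0.275, 0.1875, -0.0625, 0, 0, 0], [0.275, 0.1875, -0.0625, 0, 0, 0], [0.275, 0.1875, -0.0625, 0, 0, 0]]

```text
time_s: 29.17
position: [0.4652, 0.0011, 0.2584]
tcp_rot: [[-1.0, -0.003, -0.008], [-0.003, 1.0, 0.002], [0.008, 0.003, -1.0]]
force: [-0.6, -1.1, -0.7]
opening: 1.0
grasp_force: 0.0
```

```bash
python3 - <<'E'
from h import *
P=dict(red=(.609,.146),yellow=(.4695,.2505),green=(.495,-.271),blue=(.6427,-.153))
tiles=[]
im=imaging.capture("scene")
for c in H:
    u,v=proj(im,np.array([[*P[c],H[c]]]))[0].astype(int)
    tiles.append(cv2.resize(im["frame"][v-30:v+40,u-35:u+35,::-1],(390,290),interpolation=cv2.INTER_CUBIC))
    o=finder.outline_of("scene","lid_"+c)
    o=[d for d in o if np.linalg.norm(fitc(im,d["pixels"],.07)-P[c])<.04][:1]
    if o:
        for dz in (0,.004,.008): print(c,dz,*[np.round(q,4) for q in fit(im,o[0]["pixels"],[(H[c]+dz,H[c]+dz+.014,D[c]/2)],P[c])])
cv2.imwrite("pics/fin.png",np.vstack([np.hstack(tiles[:2]),np.hstack(tiles[2:])]))
im=imaging.capture("top")
for c in H:
    o=[d for d in finder.outline_of("top","lid_"+c) if np.linalg.norm(fitc(im,d["pixels"],.07)-P[c])<.04][:1]
    if o: print("top",c,*fit(im,o[0]["pixels"],[(H[c],H[c]+.014,D[c]/2)],P[c]))
E
```

```text
red 0 [0.6071 0.1461] 0.0108
red 0.004 [0.6097 0.1457] 0.0129
red 0.008 [0.6121 0.1453] 0.0152
yellow 0 [0.4677 0.2514] 0.0146
yellow 0.004 [0.471  0.2503] 0.0174
yellow 0.008 [0.4739 0.2496] 0.0215
green 0 [ 0.4922 -0.2723] 0.0249
green 0.004 [ 0.4952 -0.2707] 0.029
green 0.008 [ 0.4983 -0.269 ] 0.0337
blue 0 [ 0.6406 -0.1531] 0.0164
blue 0.004 [ 0.6431 -0.1524] 0.0196
blue 0.008 [ 0.6452 -0.1515] 0.0243
top red [0.60943915 0.14778117] 0.013400259472074964
top yellow [0.46846883 0.25178539] 0.0060586089458331055
top green [ 0.49453528 -0.26999388] 0.00740745717828924
```

View pics/fin.png

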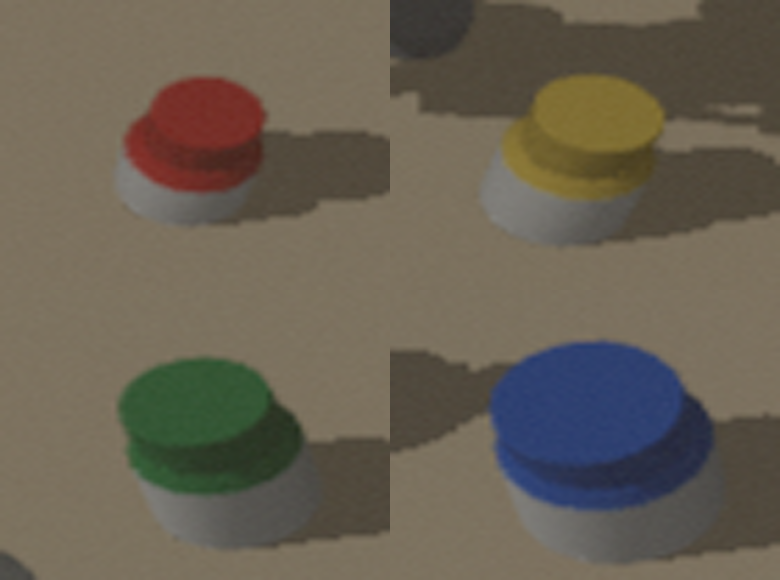

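The scene crops show all four lids flat and centred on their necks. The blue lid's position relative to its jar, measured from two cameras, fits it being fully down.

```bash
python3 -c "
from rig import bot
print(bot.hand_in())"
```

```text
the job is handed in; nothing more can be done
None
```

All four lids are on their own jars and released, each about 1–2 mm off centre in the camera fits; the job was handed in at about 30 s of the allowed 115 s, and no verdict came back.

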